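Show the tall jar's label to the label reader

TASK

Take the one tall glass jar out of the white tray by its black stopper, gripping lightly (no more than 40 N on each finger) because it is thin glass, and hold it in the air, upright and still, in front of the label reader: its paper label square to the lens, centred on it and level with it, 10 cm from the lens. Do not knock the jar against anything, and leave the other jars, the reader and the things on the counter as they are. Finish while still holding it there: do not put it down or let go.

Things in the scene. Friction and masses are not known exactly. Their poses are not given: they have to be found in the camera images.
- jar: Tall jar, 175 mm high, 0.2 to 0.4 kg: glass cylinder of 52 mm diameter with a fixed, straight-sided black stopper of 55 mm diameter as its top 35 mm (heights 140 to 175 mm), grippable across any diameter. Stands in one of the tray's cells. Origin: centre of its underside; z up its axis; x out through the label's middle. A white paper strip on the stopper's top marks the label's side.
- label (a point): Centre of the white paper label (about 30 mm wide, 44 mm high) on the tall jar's glass, 26.5 mm out from the jar's axis and 60 mm above its underside; x axis points straight out of the label, z up along the jar.
- lens (a point): Centre of the front glass of the label reader's lens: black barrel, 42 mm diameter, on a grey head 66 mm wide, 56 mm high, on a post (top at 249 mm). Its height varies: 150 to 200 mm above the counter. The lens looks level along MINUS x of this frame; z up. The label belongs at x = -0.10, y = 0, z = 0 of this frame, the label's x axis along this frame's +x.
- reader: The label reader's stand, fixed to the counter: foot 120 x 100 x 14 mm, its centre 20 mm behind the origin; post of 18 mm diameter 45 mm behind the origin. Origin: on the counter 32 mm behind (+x of) the lens's front glass; the reader looks along its -x; z up.
- tray: White open tray, fixed, 86 x 315 x 32 mm high, walls 5 mm, floor 5 mm thick, its length along its y axis, divided into four cells in a row, one jar standing in each (cell pitch about 77 mm). Origin: centre of its underside.
- short_jar1: A short jar, to be left in the tray: glass of 56 mm diameter, black stopper of 59 mm diameter, 115 mm high in all. Origin: centre of its underside.
- short_jar2: A short jar, to be left in the tray: glass of 56 mm diameter, black stopper of 59 mm diameter, 115 mm high in all. Origin: centre of its underside.
- short_jar3: A short jar, to be left in the tray: glass of 56 mm diameter, black stopper of 59 mm diameter, 115 mm high in all. Origin: centre of its underside.
- scoop: Steel spoon with a wooden handle lying on the counter along its x axis, under 0.2 m long; leave alone.
- spare_stopper: Loose black stopper on the counter, 55 mm diameter, 35 mm high; origin under its centre; leave alone.
- dish: White bowl on the counter, 100 mm across, 45 mm high; origin under its centre; leave alone.
- tin: Aluminium can on the counter, 60 mm diameter, 85 mm high; origin under its centre; leave alone.
- seal_ring: Black rubber ring on the counter, 48 mm outside, 8 mm high; origin under its centre; leave alone.

How it is judged (in metres and radians):
On the way:
1. the tall jar is gripped and lifted clear of the tray (height (world z) of jar above 0.045 m and contact force between the fingers and jar above 2 N and contact force between jar and tray below 0.1 N), for 0.1 s.
At the end, for the whole second after the job is handed in: The tall jar is held still by the fingers alone, over 50 mm above the counter; its label centre is 80 to 120 mm in front of the lens, within 20 mm sideways and in height, facing it within 0.26 rad (15 deg); the jar is upright within 0.17 rad (10 deg) (x of label in the frame of lens between -0.12 and -0.08 m and y of label in the frame of lens between -0.02 and 0.02 m and z of label in the frame of lens between -0.02 and 0.02 m and x of jar in the frame of lens below -0.1 m and angle between the x axis of label and the x axis of lens, either way round below 0.26 rad and angle between jar's own z axis and vertical below 0.17 rad and linear speed of jar below 0.02 m/s and angular speed of jar below 0.2 rad/s and height (world z) of jar above 0.05 m and contact force between the fingers and jar above 2 N and contact force between jar and tray below 0.1 N and contact force between jar and reader below 0.1 N and contact force between jar and short_jar1 below 0.1 N and contact force between jar and short_jar2 below 0.1 N and contact force between jar and short_jar3 below 0.1 N and contact force between jar and scoop below 0.1 N and contact force between jar and spare_stopper below 0.1 N and contact force between jar and dish below 0.1 N and contact force between jar and tin below 0.1 N and contact force between jar and seal_ring below 0.1 N); the arm keeps its last pose, push and grip.
It fails at once if the jar is squeezed with more than 45 N on each finger (90 N in all) (contact force between the fingers and jar above 90 N).
It fails at once if the jar is knocked hard against the reader or another thing (over 15 N) or rammed into the tray (over 60 N) (contact force between jar and reader above 15 N or contact force between jar and short_jar1 above 15 N or contact force between jar and short_jar2 above 15 N or contact force between jar and short_jar3 above 15 N or contact force between jar and scoop above 15 N or contact force between jar and spare_stopper above 15 N or contact force between jar and dish above 15 N or contact force between jar and tin above 15 N or contact force between jar and seal_ring above 15 N or contact force between jar and tray above 60 N).
It fails at once if another jar is tipped or shifted by more than 25 mm (distance of any of short_jar1, short_jar2, short_jar3 from where it was at the start of the episode above 0.025 m or angle between any of short_jar1, short_jar2, short_jar3's own z axis and vertical above 0.35 rad).
It fails at once if the reader's head is pushed out of place (10 mm) (distance of lens from where it was at the start of the episode above 0.01 m).
It fails at once if a bystander on the counter is moved by more than 30 mm (distance of any of scoop, spare_stopper, dish, tin, seal_ring from where it was at the start of the episode above 0.03 m).
It also fails if it takes over 32 s, if anything falls off the work surface, if the arm or the gripper's body presses on something with over 40 N, if the wrist force passes 120 N, or if a joint passes its speed limit or range.

ROBOT

A 6-joint arm with a two-finger parallel gripper is mounted at the origin on the work surface. World frame = base frame: x ahead of the robot, y to its left, z up, the work surface at z = 0. Lengths are in mm, angles in rad, forces in N, time in s.
With the tool pointing down it reaches from about 275 to 750 mm from the base axis. Payload 10.2 kg.
Tool frame: the origin (TCP) lies between the finger pads; the fingertips stand 14 mm ahead of it and the grasp point (between the pads) lies 5 mm behind it (tip_reach is the distance from the TCP to the fingertips, in mm); z points along the fingers, y is the line along which they close (so a half turn about z gives the same grasp; the last joint's range is limited). The gripper opens to 85 mm and grips with 20 to 120 N. Pads are 22 mm wide; open, the fingers measure 114 mm over their backs; the gripper's body (76 mm by 85 mm) begins 54 mm behind the grasp point. The pads swing forward as they close: fully open they stand 13 mm farther back than shut.
Start: joints at [-1.523, 0.313, 1.498, -0, 1.331, -0.223], TCP at [140.425, -505.877, 245.294] pointing down, gripper open.
Joint ranges: [-2.94, 2.94], [-0.97, 2.17], [0.19, 2.56], [-1.23, 4.37], [0.02, 3.11], [-2.88, 2.88]. Speed limits (rad/s): [2.39, 2.39, 3.01, 3.14, 3.14, 3.14].

INTERFACE

Orientations are given as a unit quaternion [w, x, y, z].
In Python, from rig import * gives the robot as it stands.
- The arm moves only by the tool arm_command, never from a script. Its argument "steps" is a list that holds one entry, the list of rows, each a list of 7 numbers: the opening, from 0 (shut) to 1 (fully open), then the shift along the tool's x, y, z each as a share of 0.05 m, from -1 to 1, then the turn, a rotation vector about the tool's x, y, z each as a share of 0.15 rad, from -1 to 1. A call has 1 to 8 rows; each row shifts and turns the commanded pose from where the row before left it, along the tool's axes as they then stand; what a row does not reach is not made up. A row lasts 1/8 s, in which the tool goes at most 62.5 mm and 10.7 degrees, less where a joint would pass 70% of its speed; a pose out of reach is approached as far as the arm can. A call with a number of a shift or a turn outside -1 to 1 is refused whole. A call with a gripper value outside its range is refused whole. The fingers move at their own pace and stop on an object; "squeeze" is the grip in N (left out, the last holds). Time passes only in rows, so rows that do not move let the fingers close. It gives the time, the measured TCP pose, the force, the opening and the grip force at its end, in the units of the state.
- sense(): the state, without advancing time (a new reading comes with each control period).
- capture(name): name is "scene" or "side" or "wrist"; returns the picture (480x640x3 uint8, red, green, blue); there is no depth.
- get_calibration(name): a dict with "intrinsics" (3x3 intrinsics, pixels), "rvec" (rotation vector, rad) and "tvec" (3), from world to camera coordinates, as OpenCV has them; the wrist camera has in their place "T_tool_cam" (4x4, takes a point from camera to tool coordinates, whose origin is the TCP and whose axes are the flange's). Camera axes: x right, y down, z forward; pixel columns grow to the right and rows downward; lengths in mm; the calibration is good to about 2 mm. A picture is of the moment at which its call begins: read the wrist's pose just before it. get_calibration takes no time and is no camera call.
- finish_job(): hands the job in; it is judged then, once.
The state is a dict: "time_s": time; "joints": joint angles; "dq": joint speeds; "tau": joint torques, N m; "eef_pos": TCP position; "ee_rot": TCP orientation; "force": force on the tool from outside, world axes, zero at the start; "wrist_torque": the same for the moment, N m; "grip_width": opening from 0.0 (shut) to 1.0 (fully open); "grip_force": force on a finger pad.
Only numpy, scipy, OpenCV 4.12 (cv2) and the standard library are available. Lean on these libraries where they do the work, as an engineer would, in place of code of your own. Each camera call takes 0.05 s, during which the arm holds its last target. There are 200 camera calls.

## Working session

There is one attempt and no reset: what is moved stays moved. The work goes in short steps, Python scripts to look and compute and a tool call to move; the robot and the scene stay as the last step left them, time stands still between calls to the robot, and variables do not carry over. Pictures are saved under pics/ and viewed, at most 10 in all, crops included, and the job is handed in when it is done.

Besides the shell and the picture viewer there is one more tool, called after ">>>" as name(argument=value, ...) on one line, values as JSON. arm_command: Moves the arm, as the interface text tells. Its arguments: {"type":"object","properties":{"steps":{"type":"array"},"squeeze":{"type":"number"}},"required":["steps"]}

```bash
mkdir -p pics; python3 - <<'E'
from rig import *
import cv2,numpy as np
for n in ["scene","side"]:
    cv2.imwrite(f"pics/{n}0.png",capture(n)[:,:,::-1]); 
for n in ["scene","side","wrist"]: print(n,get_calibration(n))
print(sense())
E
```

```text
scene {'intrinsics': array([[458.45663905,   0.        , 317.48981356],
       [  0.        , 458.45663905, 243.98483627],
       [  0.        ,   0.        ,   1.        ]]), 'rvec': array([ 1.89449904,  1.16553917, -0.64268952]), 'tvec': array([-240.29437422, -184.87220459, 1386.73696338])}
side {'intrinsics': array([[473.97373554,   0.        , 324.28752602],
       [  0.        , 473.97373554, 244.5268703 ],
       [  0.        ,   0.        ,   1.        ]]), 'rvec': array([ 0.32640487, -2.69219698,  1.38628723]), 'tvec': array([539.90274225, 197.28469424, 816.7870939 ])}
wrist {'intrinsics': array([[334.82927252,   0.        , 321.22987046],
       [  0.        , 334.82927252, 238.71224169],
       [  0.        ,   0.        ,   1.        ]]), 'T_tool_cam': array([[ 6.71188101e-04, -9.44857582e-01, -3.27480837e-01,
         8.41513972e+01],
       [ 9.99999765e-01,  6.80963271e-04,  8.48130049e-05,
         6.48545442e-01],
       [ 1.42866211e-04, -3.27480817e-01,  9.44857817e-01,
        -1.29409567e+02],
       [ 0.00000000e+00,  0.00000000e+00,  0.00000000e+00,
         1.00000000e+00]])}
{'time_s': 0.1, 'joints': array([-1.52339188e+00,  3.13408968e-01,  1.49833881e+00,  1.68154045e-06,
        1.33097081e+00, -2.23394904e-01]), 'dq': array([-0.00162091, -0.00066406, -0.0032551 ,  0.00086442, -0.00177337,
        0.00015173]), 'tau': array([ 2.80863584e-03, -4.12900758e+01, -2.60146397e+01, -2.01377038e-04,
        3.06902708e-03, -6.98576184e-07]), 'eef_pos': array([ 140.42002728, -505.66698811,  244.79304299]), 'ee_rot': array([-5.60718465e-04,  9.90847329e-01,  1.34986121e-01,  5.02880615e-05]), 'force': array([0.28193325, 0.41789928, 0.45117382]), 'wrist_torque': array([ 0.01682543,  0.01298484, -0.0408355 ]), 'grip_force': 0.0, 'grip_width': 1.0008839571944295}
```

View pics/scene0.png

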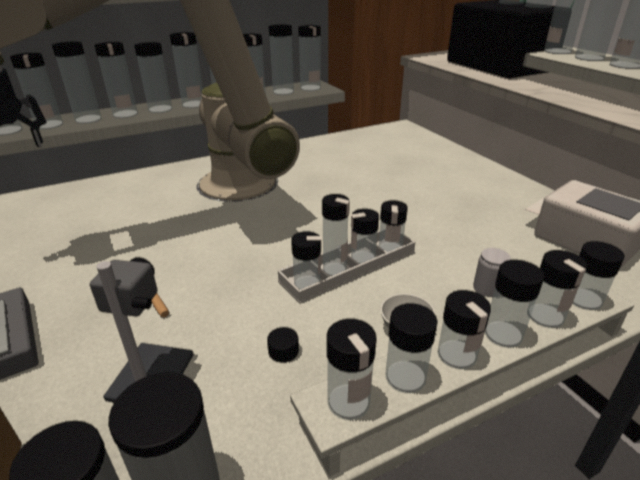

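View pics/side0.png

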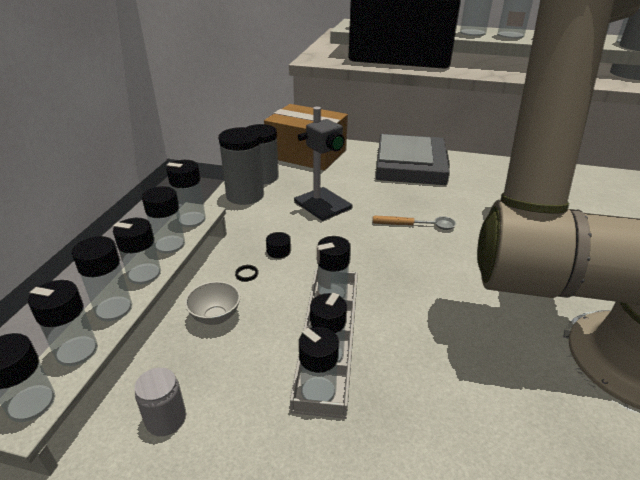

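The scene view shows the tall jar's stopper at (335,200) and the reader at (130,285). The side view shows the stopper at (333,247) and the lens at (337,142). I'll zoom in on these to get accurate pixels.

```bash
python3 - <<'E'
import cv2,numpy as np
def tile(n,x,y,w,h,s):
    im=cv2.imread(f"pics/{n}0.png")[y:y+h,x:x+w]
    im=cv2.resize(im,None,fx=s,fy=s,interpolation=cv2.INTER_CUBIC)
    im=cv2.convertScaleAbs(im,alpha=1.5,beta=15)
    for k in range(0,w,10): cv2.line(im,(k*s,0),(k*s,8 if k%50 else 20),(0,0,255),1)
    for k in range(0,h,10): cv2.line(im,(0,k*s),(8 if k%50 else 20,k*s),(0,0,255),1)
    return im
a=np.hstack([tile("scene",300,185,80,100,5),tile("side",300,225,80,100,5)])
b=np.hstack([tile("scene",80,250,130,150,4)[:, :400],tile("side",270,100,100,120,4)[:, :400]]) if 0 else None
cv2.imwrite("pics/jar.png",a)
p=tile("scene",85,250,110,150,4)[:600,:400]; q=tile("side",283,95,100,150,4)
cv2.imwrite("pics/reader.png",np.hstack([p,q]))
E
```

```text
(no output)
```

View pics/jar.png

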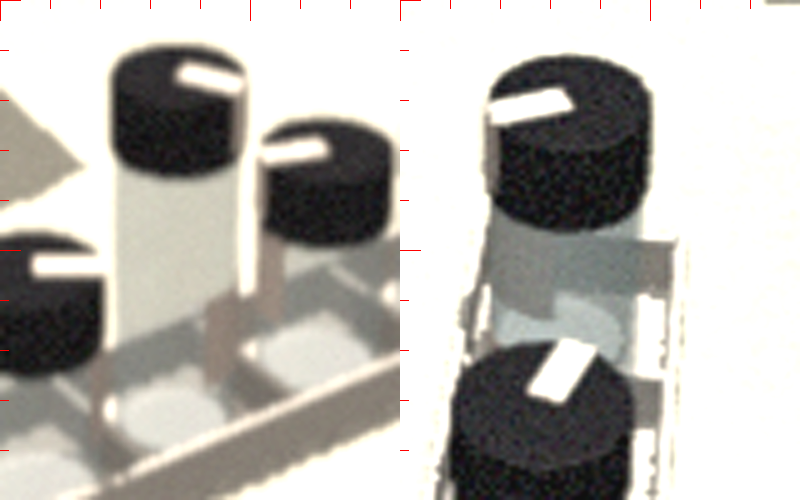

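View pics/reader.png

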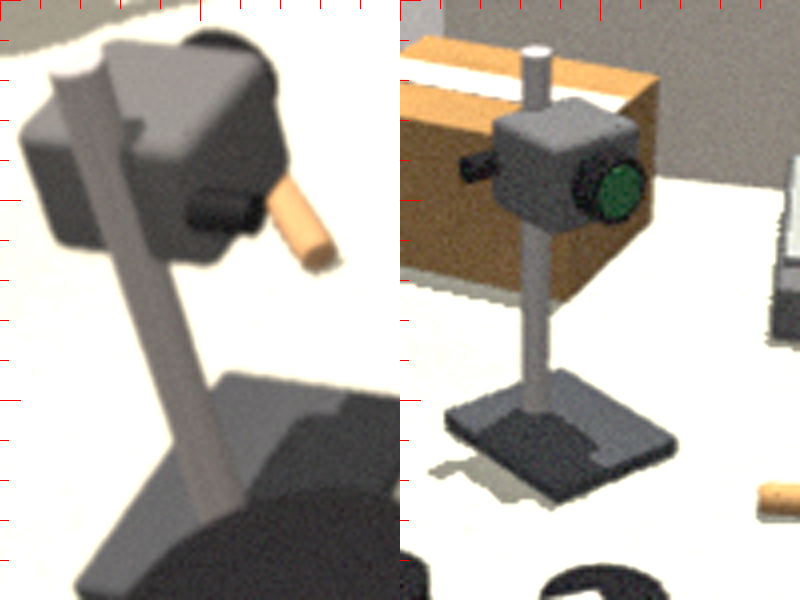

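```bash
cat > h.py <<'E'
from rig import *
import cv2,numpy as np
from scipy.optimize import least_squares
C={n:get_calibration(n) for n in("scene","side")}
def proj(n,P):
    c=C[n]; return cv2.projectPoints(np.array(P,float).reshape(-1,1,3),c["rvec"],c["tvec"],c["intrinsics"],None)[0].reshape(-1,2)
def onz(n,uv,z):
    c=C[n];R=cv2.Rodrigues(c["rvec"])[0];o=-R.T@c["tvec"];d=R.T@np.linalg.inv(c["intrinsics"])@[*uv,1]
    return (o+d*(z-o[2])/d[2])
E
python3 - <<'E'
from h import *
print("cams",[-cv2.Rodrigues(c["rvec"])[0].T@c["tvec"] for c in C.values()])
S=lambda x,y:(x/5+300,y/5+185); D=lambda x,y:((x-400)/5+300,y/5+225)
for n,f,pts in(("scene",S,[(178,82),(242,85),(181,74)]),("side",D,[(570,103),(489,112),(569,98)])):
    P=[onz(n,f(*p),180)for p in pts]; d=P[1]-P[2];d0=P[1]-P[0]
    print(n,np.round(P,1),np.arctan2(d[1],d[0]),np.arctan2(d0[1],d0[0]))
s=lambda x,y:(x/4+85,y/4+250); e=lambda x,y:((x-400)/4+283,y/4+95)
obs=[("scene",s(80,68),(45,0,249)),("side",e(536,51),(45,0,249)),
("side",e(620,192),(-32,0,None)),("side",e(447,412),(80,50,14)),("side",e(560,370),(80,-50,14)),("side",e(677,441),(-40,-50,14)),("side",e(557,495),(-40,50,14)),
("scene",s(230,375),(-40,-50,14)),("scene",s(78,585),(80,-50,14))]
def res(v,raw=0):
    x,y,t,h=v;r=[]
    for n,uv,(a,b,z) in obs:
        z=h if z is None else z
        r.append(proj(n,[x+a*np.cos(t)-b*np.sin(t),y+a*np.sin(t)+b*np.cos(t),z])[0]-uv)
    return np.ravel(r)
P0=onz("side",obs[1][1],249);print("post",P0,onz("scene",obs[0][1],249))
best=min((least_squares(res,[P0[0],P0[1],t,175],loss='soft_l1') for t in np.arange(-3,3.2,.5)),key=lambda q:q.cost)
print(best.x,best.cost,best.fun.reshape(-1,2).round(1))
x,y,t,h=best.x;c,sn=np.cos(t),np.sin(t)
print("lens",x-32*c,y-32*sn,h,"label target",x-132*c,y-132*sn,"jar axis target",x-158.5*c,y-158.5*sn, "jar yaw",t)
for n,f,pts in(("scene",lambda u,v:(u,v),[(298,250),(365,222),(394,209),(311,298),(280,272),(415,246)]),):
    print(np.round([onz(n,p,z) for p,z in zip(pts,[32]*6)],0))
print(proj("scene",onz("side",e(620,192),h)))
print([onz("side",p,z).round() for p,z in [((455,223),5),((375,220),10),((278,240),35),((247,272),5),((213,298),45),((158,385),85),((294,405),32),((347,408),32),((329,305),120),((319,345),120)]])
E
```

```text
cams [array([1238.87681337, -340.96391526,  603.22995094]), array([405.10985071, 661.73080198, 628.93221654])]
scene [[539.2  41.9 180. ]
 [552.9  62.8 180. ]
 [533.8  46.1 180. ]] 0.7184983758505084 0.989097284122778
side [[529.5  49.4 180. ]
 [553.8  60.8 180. ]
 [530.4  46.7 180. ]] 0.5414872177237854 0.43912936801284064
post [ 666.24892046 -378.52261129  249.        ] [ 674.01818419 -377.42371001  249.        ]
[ 631.14211182 -348.82414552   -6.93061903  189.80849397] 9.41694188487041 [[ 0.7 -3. ]
 [-0.6  0.3]
 [-0.5 -0. ]
 [-2.2 -0.3]
 [-0.5 -1.3]
 [ 0.2 -1.1]
 [-0.3 -1.5]
 [-0.6 -3. ]
 [-0.8 -0.9]]
lens 605.617815815208 -329.52361926929126 189.80849397447545 label target 525.8543907976969 -269.20947474683385 jar axis target 504.71708316805643 -253.22622644838262 jar yaw -6.930619032184082
[[458.  -8.  32.]
 [422. 189.  32.]
 [400. 289.  32.]
 [620. -54.  32.]
 [516. -75.  32.]
 [565. 233.  32.]]
[[143.6897205  266.00489155]]
[array([ 313., -355.,    5.]), array([ 503., -311.,   10.]), array([ 692., -138.,   35.]), array([733., -52.,   5.]), array([745.,  80.,  45.]), array([721., 304.,  85.]), array([541., 253.,  32.]), array([464., 240.,  32.]), array([519., 125., 120.]), array([514., 209., 120.])]
```

The jar axis is near (534,46) with label yaw about 0.6. The lens is near (606,-330,190) with yaw about -0.65. I'll move above the jar and refine with the wrist camera.

>>> arm_command(steps=[[[1, 0.75, -0.61, -0.1, 0, 0, 0], [1, 0.75, -0.61, -0.1, 0, 0, 0], [1, 0.75, -0.61, -0.1, 0, 0, 0], [1, 0.75, -0.61, -0.1, 0, 0, 0], [1, 0.75, -0.61, -0.1, 0, 0, 0], [1, 0.75, -0.61, -0.1, 0, 0, 0], [1, 0.75, -0.61, -0.1, 0, 0, 0], [1, 0.75, -0.61, -0.1, 0, 0, 0]]])

```text
time_s: 1.1
eef_pos: [364.8, -189.1, 285.4]
ee_rot: [-0.0, 0.991, 0.135, -0.0]
force: [0.7, 0.3, 0.4]
grip_width: 0.997
grip_force: 0.0
```

>>> arm_command(steps=[[[1, 0.75, -0.61, -0.05, 0, 0, 0], [1, 0.75, -0.61, 0, 0, 0, 0], [1, 0.75, -0.61, 0, 0, 0, 0], [1, 0.75, -0.61, 0, 0, 0, 0], [1, 0.75, -0.61, 0, 0, 0, 0], [1, 0.7, -0.5, 0, 0, 0, 0], [1, 0, 0, 0, 0, 0, 0], [1, 0, 0, 0, 0, 0, 0]]])

```text
time_s: 2.1
eef_pos: [530.8, 39.8, 287.5]
ee_rot: [-0.0, 0.991, 0.135, -0.0]
force: [0.8, 0.1, 0.1]
grip_width: 0.997
grip_force: 0.0
```

```bash
python3 - <<'E'
from h import *
s=sense();print(s["time_s"],s["eef_pos"],s["ee_rot"],s["joints"])
cv2.imwrite("pics/w1.png",capture("wrist")[:,:,::-1])
E
```

```text
2.1 [530.78969476  39.75527743 287.4585144 ] [-5.16751735e-06  9.90841458e-01  1.35029546e-01 -4.75063629e-04] [-1.45395952e-01  3.02755864e-01  1.40132954e+00 -2.55645645e-04
  1.43842303e+00  1.15454764e+00]
```

View pics/w1.png

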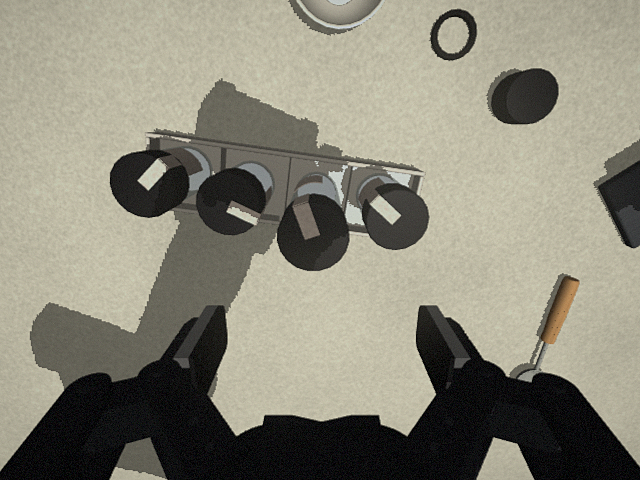

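The wrist view shows the tall jar's stopper centred near (313,234). Its strip runs from the centre out to about (299,204). I'll fit the silhouette numerically.

```bash
cat >> h.py <<'E'
from scipy.spatial.transform import Rotation as Ro
def wcam(s):
    c=get_calibration("wrist");T=np.eye(4);q=s["ee_rot"];T[:3,:3]=Ro.from_quat([q[1],q[2],q[3],q[0]]).as_matrix();T[:3,3]=s["eef_pos"]
    return T@c["T_tool_cam"],c["intrinsics"]
def wproj(s,P):
    T,K=wcam(s);p=(np.array(P)-T[:3,3])@T[:3,:3]@K.T;return p[:,:2]/p[:,2:]
def wonz(s,uv,z):
    T,K=wcam(s);d=T[:3,:3]@np.linalg.inv(K)@[*uv,1];o=T[:3,3];return o+d*(z-o[2])/d[2]
E
python3 - <<'E'
from h import *
s=sense();im=cv2.imread("pics/w1.png")
g=im.max(2);m=(g<48).astype(np.uint8);m[:190]=0;m[275:]=0;m[:,:270]=0;m[:,357:]=0
# fill strip via hull of largest component
cs,_=cv2.findContours(m,cv2.RETR_EXTERNAL,cv2.CHAIN_APPROX_NONE);c=max(cs,key=cv2.contourArea);hull=cv2.convexHull(c)
print(cv2.boundingRect(hull))
M=np.zeros(g.shape,np.uint8);cv2.fillPoly(M,[hull],255)
a=np.linspace(0,6.28,60)
def mask(x,y,z=180):
    P=np.vstack([np.c_[x+27.5*np.cos(a),y+27.5*np.sin(a),0*a+h] for h in(z,z-35)])
    h=cv2.convexHull((wproj(s,P)*16).round().astype(np.int32));o=np.zeros(g.shape,np.uint8);cv2.fillConvexPoly(o,h,255,cv2.LINE_AA,4);return o
from scipy.optimize import minimize
r=minimize(lambda v:cv2.absdiff(mask(*v),M).sum()/255.,[534,46],method="Nelder-Mead",options=dict(initial_simplex=[[534,46],[544,46],[534,56]]))
print(r.x,r.fun,M.sum()/255)
i,o=wonz(s,(312.5,237.5),180),wonz(s,(299,204),180);d=o-i;print(i,o,np.arctan2(d[1],d[0]))
# strip by pixels
hsv=(g>75)&(M>0);ys,xs=np.nonzero(hsv);pts=np.array([wonz(s,p,180)[:2] for p in zip(xs,ys)]);cen=pts.mean(0)
u,S,v=np.linalg.svd(pts-cen);print(len(pts),cen,v[0],np.arctan2(*v[0][::-1]),np.arctan2(*(cen-r.x)[::-1]))
E
```

```text
(277, 194, 72, 77)
[530.73515193  45.41362353] 785.8 3912.0
[531.96382672  45.8570121  180.        ] [554.09698949  61.90871609 180.        ] 0.6274610167831782
691 [544.54934698  54.84524787] [-0.89849735 -0.43897895] -2.687130690689344 0.5990538689285855
```

```bash
python3 - <<'E'
from h import *
s=sense();a=np.linspace(0,6.28,60)
for x,y in((531,45.5),(532,46),(534,46)):
  for h in(180,145):
    p=wproj(s,np.c_[x+27.5*np.cos(a),y+27.5*np.sin(a),0*a+h]);print(x,y,h,p.min(0).round(1),p.max(0).round(1))
E
```

```text
531 45.5 180 [275.9 202.9] [349.3 272.2]
531 45.5 145 [281.2 193.2] [346.1 255.4]
532 46 180 [275.6 201.4] [349.1 271. ]
532 46 145 [280.9 191.9] [345.8 254.2]
534 46 180 [276.2 198.8] [349.9 268.7]
534 46 145 [281.4 189.6] [346.5 252.1]
```

The silhouette matches a jar axis at (531.5, 45.5) with label yaw about 0.61. I'll descend and grip.

>>> arm_command(steps=[[[1, 0.044, -0.106, 0, 0, 0, 0], [1, 0, 0, 0.5, 0, 0, 0], [1, 0, 0, 0.5, 0, 0, 0], [1, 0, 0, 0.5, 0, 0, 0], [1, 0, 0, 0.5, 0, 0, 0], [1, 0, 0, 0.35, 0, 0, 0], [1, 0, 0, 0.25, 0, 0, 0], [1, 0, 0, 0, 0, 0, 0]]], squeeze=30)

```text
time_s: 3.15
eef_pos: [531.6, 45.6, 157.4]
ee_rot: [-0.0, 0.991, 0.135, -0.001]
force: [-0.2, 0.9, 0.7]
grip_width: 0.999
grip_force: 0.0
```

>>> arm_command(steps=[[[0.8, 0, 0, 0, 0, 0, 0], [0.75, 0, 0, 0, 0, 0, 0], [0.7, 0, 0, 0, 0, 0, 0], [0.65, 0, 0, 0, 0, 0, 0], [0.6, 0, 0, 0, 0, 0, 0], [0.5, 0, 0, 0, 0, 0, 0], [0.4, 0, 0, 0, 0, 0, 0], [0.3, 0, 0, 0, 0, 0, 0]]], squeeze=30)

```text
time_s: 4.15
eef_pos: [532.0, 45.8, 158.1]
ee_rot: [-0.0, 0.991, 0.135, 0.0]
force: [-0.8, 1.5, 5.3]
grip_width: 0.635
grip_force: 31.9
```

>>> arm_command(steps=[[[0.3, 0, 0, -0.1, 0, 0, 0], [0.3, 0, 0, -0.25, 0, 0, 0], [0.3, 0, 0, -0.4, 0, 0, 0], [0.3, 0, 0, -0.5, 0, 0, 0], [0.3, 0, 0, -0.5, 0, 0, 0], [0.3, 0, 0, -0.5, 0, 0, 0], [0.3, 0, 0, -0.5, 0, 0, 0], [0.3, 0, 0, -0.35, 0, 0, 0]]])

```text
time_s: 5.15
eef_pos: [531.8, 45.6, 314.4]
ee_rot: [0.0, 0.991, 0.135, 0.001]
force: [0.7, 0.0, -3.4]
grip_width: 0.635
grip_force: 32.4
```

```bash
python3 - <<'E'
from h import *
s=sense();print(s["time_s"],s["eef_pos"],s["force"],s["grip_force"],s["grip_width"])
im=[capture(n)[:,:,::-1] for n in("scene","side")]
f=lambda i,x,y,w,h,k:cv2.convertScaleAbs(cv2.resize(i[y:y+h,x:x+w],None,fx=k,fy=k,interpolation=cv2.INTER_CUBIC),alpha=1.4,beta=10)
cv2.imwrite("pics/lift.png",np.hstack([f(im[0],270,110,130,190,3),f(im[1],270,130,130,190,3)]))
E
```

```text
5.15 [531.77098482  45.63064458 314.44125837] [ 0.73531481  0.03062625 -3.36599682] 32.4474835395813 0.6349395547000256
```

View pics/lift.png

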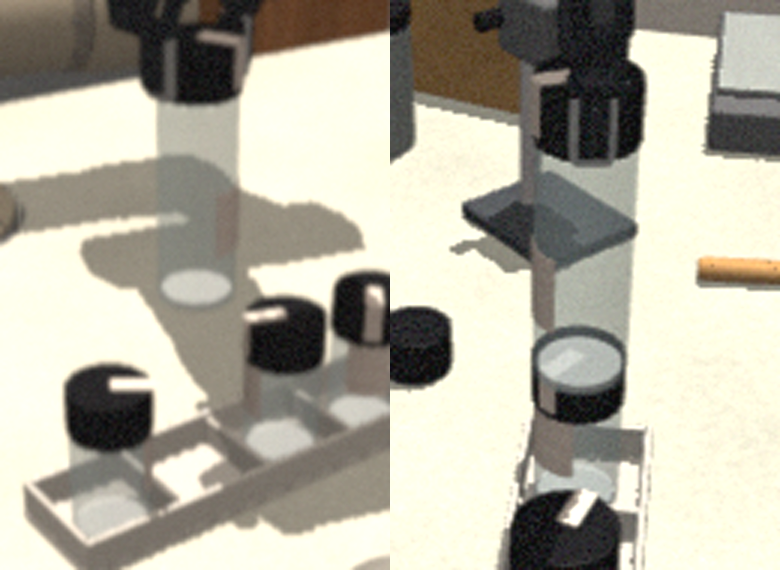

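The jar is clear of the tray, upright, and the grip reads 32 N. Next I'll carry it across, then turn and lower it.

>>> arm_command(steps=[[[0.3, -0.1, 0.27, 0, 0, 0, 0], [0.3, -0.25, 0.65, 0, 0, 0, 0], [0.3, -0.32, 0.85, 0, 0, 0, 0], [0.3, -0.32, 0.85, 0, 0, 0, 0], [0.3, -0.32, 0.85, 0, 0, 0, 0], [0.3, -0.32, 0.85, 0, 0, 0, 0], [0.3, -0.32, 0.85, 0, 0, 0, 0], [0.3, -0.17, 0.45, 0, 0, 0, 0]]])

```text
time_s: 6.25
eef_pos: [503.8, -255.9, 311.6]
ee_rot: [-0.001, 0.991, 0.134, -0.001]
force: [0.0, -0.6, -3.3]
grip_width: 0.638
grip_force: 33.0
```

>>> arm_command(steps=[[[0.3, 0, 0, 0, 0, 0, 0.3], [0.3, 0, 0, 0.05, 0, 0, 0.6], [0.3, 0, 0, 0.05, 0, 0, 0.7], [0.3, 0, 0, 0.05, 0, 0, 0.8], [0.3, 0, 0, 0.05, 0, 0, 0.8], [0.3, 0, 0, 0.05, 0, 0, 0.8], [0.3, 0, 0, 0.05, 0, 0, 0.8], [0.3, 0, 0, 0.05, 0, 0, 0.8]]])

```text
time_s: 7.25
eef_pos: [504.6, -253.2, 294.5]
ee_rot: [-0.0, 0.959, -0.282, -0.001]
force: [-0.7, -0.2, -4.4]
grip_width: 0.635
grip_force: 33.2
```

>>> arm_command(steps=[[[0.3, 0, 0, 0.05, 0, 0, 0.8], [0.3, 0, 0, 0.05, 0, 0, 0.8], [0.3, 0, 0, 0.05, 0, 0, 0.8], [0.3, 0, 0, 0.05, 0, 0, 0.38], [0.3, 0, 0, 0.05, 0, 0, 0], [0.3, 0, 0, 0, 0, 0, 0], [0.3, 0, 0, 0, 0, 0, 0], [0.3, 0, 0, 0, 0, 0, 0]]])

```text
time_s: 8.25
eef_pos: [504.9, -253.4, 282.9]
ee_rot: [-0.0, 0.881, -0.473, 0.0]
force: [-0.2, -0.9, -2.9]
grip_width: 0.635
grip_force: 33.2
```

```bash
python3 - <<'E'
from h import *
s=sense();print(s["time_s"],s["eef_pos"],s["ee_rot"],s["force"],s["grip_force"],2*np.arctan2(s["ee_rot"][2],s["ee_rot"][1]),s["joints"][5])
im=[capture(n)[:,:,::-1] for n in("scene","side","wrist")]
cv2.imwrite("pics/w2.png",im[2])
f=lambda i,x,y,w,h,k:cv2.convertScaleAbs(cv2.resize(i[y:y+h,x:x+w],None,fx=k,fy=k,interpolation=cv2.INTER_CUBIC),alpha=1.4,beta=10)
cv2.imwrite("pics/end1.png",np.hstack([f(im[0],85,180,130,190,3),f(im[1],290,80,130,190,3)]))
E
```

```text
8.25 [ 504.86765498 -253.40110393  282.88236844] [-5.99997263e-07  8.80955020e-01 -4.73200009e-01  6.70277794e-05] [-0.19244345 -0.85729522 -2.8882323 ] 33.177233934402466 -0.9858393637460179 1.8840798419802265
```

View pics/end1.png

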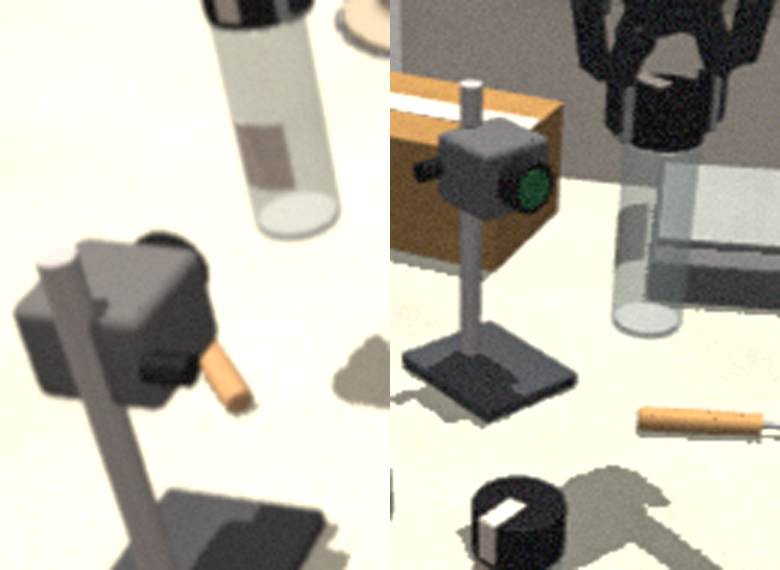

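View pics/w2.png

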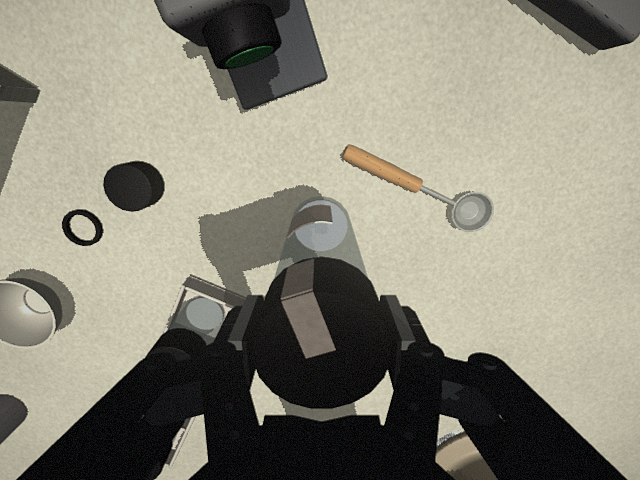

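```bash
python3 - <<'E'
from h import *
s=sense()
for z in(185,190,195):print("lens",wonz(s,(248,56),z))
a,b=wonz(s,(243,111),14),wonz(s,(327,78),14);d=b-a;print("foot front",a,b,np.hypot(*d[:2]),"perp yaw",np.arctan2(d[1],d[0])+np.pi/2)
zt=282.9-158.1+180
i,o=wonz(s,(321,355),zt),wonz(s,(297,297),zt);d=o-i;print("strip",i,o,np.arctan2(d[1],d[0]),zt)
obs=[("scene",(173.7,232.3)),("side",(371.3,158))]
f=lambda P:np.ravel([proj(n,P)[0]-u for n,u in obs])
r=least_squares(f,[526,-269,190]);print("label",r.x,r.fun)
# lens: side + wrist
g=lambda P:np.r_[proj("side",P)[0]-(338,143),wproj(s,[P])[0]-(248,56)]
r=least_squares(g,[606,-330,190]);print("lens",r.x,r.fun)
# jar bottom in wrist
print("bottom",wonz(s,(320,224),zt-175))
E
```

```text
lens [ 609.21117692 -331.87908339  185.        ]
lens [ 607.93655047 -331.72169731  190.        ]
lens [ 606.66192401 -331.56431122  195.        ]
foot front [ 630.61593639 -286.67021686   14.        ] [ 571.32075618 -365.92237171   14.        ] 98.9788989842045 perp yaw -0.6423377419610965
strip [ 504.52490104 -253.95913469  304.8       ] [ 525.69384335 -270.19818669  304.8       ] -0.6543661833550471 304.79999999999995
label [ 520.09165279 -267.78456672  188.64282159] [-0.69291275 -0.88486361 -0.82262253  1.12213725]
lens [ 607.8837135  -331.77794122  189.50515314] [-1.28286773 -0.38481767  0.29771902  0.12332629]
bottom [ 505.69715332 -253.79797239  129.8       ]
```

```bash
python3 - <<'E'
from rig import *
s=sense();print(abs(s["dq"]).max(),s["grip_force"]);print(finish_job())
E
```

```text
0.002456710193257447 33.17722678184509
the job is handed in; nothing more can be done
None
```

I handed the job in with the jar held upright and still in front of the lens. By my camera measurements its label is about 102 mm from the lens, centred and level to within about 2 mm and square to within about 0.01 rad. The grip is about 33 N per finger and the last reading was about 8.4 s of the 32 s allowed; the hand-in returned no verdict.

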